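Dispense one petri dish and nudge it into the empty bay

ROBOT

A 7-joint arm with a two-finger parallel gripper is mounted at the origin on a cart in front of the work surface, level with it; the furniture and walls round the work are solid. World frame = base frame: x ahead of the robot, y to its left, z up, the work surface at z = 0. Lengths are in mm, angles in rad, forces in N, time in s.
With the tool pointing down it reaches from about 400 to 900 mm from the base axis. Payload 5.6 kg.
Tool frame: the origin (TCP) lies midway between the tips of the shut fingers; the grasp point (between the pads) lies 19 mm behind it; x points along the fingers, y is the direction in which the jaws open and shut, and the axes are right-handed (so a half turn about x gives the same grasp; the last joint's range is limited). The gripper opens to 92 mm and grips with 3 to 60 N. Pads are 20 mm wide; open, the fingers measure 128 mm over their backs; the gripper's body (75 mm by 189 mm) begins 69 mm behind the grasp point.
Start: joints at [1.077, 0.468, -0.012, 1.603, 0.006, 1.071, -0.056], TCP at [283.157, -585.09, 214.592] pointing down, gripper open.
Joint ranges: [-2.53, 2.53], [-0.31, 2.02], [-1.57, 1.55], [0.28, 2.44], [-1.29, 4.43], [0.15, 1.84], [-2.92, 2.92]. Speed limits (rad/s): [2.57, 2.57, 3.14, 3.14, 3.14, 3.14, 3.14].

INTERFACE

Orientations are given as a rotation vector (axis times angle).
In Python, from cell import robot, grip, kin, viewer gives the robot as it stands. Calls block until the motion is done:
- robot.movep(position, orientation): joint-space move of the TCP to a pose.
- robot.servo_line(position, feed=150, rotation=None): straight line of the TCP; rotation=None keeps the orientation; feed is the mean speed in mm/s.
- robot.goto_joints(angles): joint-space move.
- grip(opening, newtons=None): opening from 0.0 (shut) to 1.0 (fully open); newtons is the grip in N (None keeps the last); returns when the fingers have stopped.
- robot.hold(seconds).
- kin.ik(position, orientation): joint angles nearest the present ones, or None.
- robot.observe(): the state.
- viewer.read_camera(name): name is "side" or "top" or "wrist"; returns the picture (420x560x3 uint8, red, green, blue); there is no depth.
- viewer.camera_info(name): a dict with "camera_matrix" (3x3 intrinsics, pixels), "R" (3x3) and "t" (3): a world point X has camera coordinates R X + t. Camera axes: x right, y down, z forward; pixel columns grow to the right and rows downward; lengths in mm; the calibration is good to about 2 mm. A picture is of the moment at which its call begins: read the wrist's pose just before it. camera_info takes no time and is no camera call; for the wrist camera it gives the pose at the moment of the call.
A pose or a line that the arm cannot do raises robot.IKError and nothing moves.
- robot.job_done(): hands the job in, once; it reports no verdict.
Trained networks look in the newest picture that a camera, given by its name, has taken for a name from the list of things; names that differ only in an ending like _2 or _b are one class to them, and where a whole thing is asked for, a point or a joint stands for the part that bears it (a point fixed in the world has none). Each returns a list of dicts, best first, with "confidence" (0 to 1); they miss things now and then, are a little off and sometimes report something else, mostly with a low value. They report only what shows in the picture. A call takes as long as a camera call. They do not tell look-alikes from the thing itself.
- viewer.silhouettes(name, camera): "mask" (420x560 bool, what is visible of it).
- viewer.pinpoint(name, camera): "at" ([x, y, z] in mm, in the coordinates of the camera as it stood for that picture, good to about 4 mm: a listed point, or the origin of a listed thing).
The state is a dict: "t": time; "joints": joint angles; "joint_velocities": joint speeds; "joint_torque": joint torques, N m; "tcp_pos": TCP position; "tcp_rot": TCP orientation; "contact_force": force on the tool from outside, world axes, zero at the start; "wrist_torque": the same for the moment, N m; "grip_width": opening from 0.0 (shut) to 1.0 (fully open).
Only numpy, scipy, OpenCV 4.12 (cv2) and the standard library are available. Lean on these libraries where they do the work, as an engineer would, in place of code of your own. Each camera call takes 0.05 s, during which the arm holds its last target. There are 200 camera calls.

TASK

Press the dispenser's plunger all the way in, once, so that a single petri dish slides out of the magazine, and let the plunger spring back. Then nudge the dish sideways along the channel into the empty side bay until it covers the round paper label there. Only push with the fingers: lift or carry nothing, and leave the other dishes, the dropper bottle and the timer where they are; finish clear of everything.

Things in the scene. Friction and masses are not known exactly. Their poses are not given: they have to be found in the camera images.
- dispenser: Fixed petri dish dispenser: T-shaped grey base plate 5 mm thick, aluminium magazine (71 x 71 mm, top 46 mm above the worktop) on the stem, holding 3 stacked dishes (top at 50 mm). Origin: on the worktop under the magazine's axis. x: the way the plunger is pressed and the dish comes out; y to the left of that; z up. Rails 21 mm high run back from it; the bar of the T is a channel (see outlet)
- outlet (a point): Channel floor before the magazine, at dispenser x 74, y 0, z 5 mm (axes alike): the pressed-out dish stops here within 5 mm. The level channel runs along y: x 40 to 108 mm, fences topping out 15 mm above the worktop, end fences at y +-160 mm. Its ends are the side bays, centred at x 74, y +125 and -125 mm: one empty (bay_label), one with old_dish
- plunger (a joint): Travel of the plunger, in m: 0 out (rest), 0.0805 fully in at its stop. It slides along the dispenser's +x. A spring drives it back: 2 N at rest, 5 N fully in, plus about 1.5 N at 0.1 m/s; it returns by itself in under a second when let go
- press_plate (a point): Centre of the outer face of the plunger's upright black press plate, the face to push; moves with it. Plate 48 mm wide (y), 8 mm thick, from 7 to 57 mm above the worktop; this point is 32 mm above the worktop and at rest at dispenser x -144.5, y 0 mm. Free worktop lies behind it; fully in, the plate is still 20 mm from the magazine
- dish_a_mid (a point): Centre (half-way up) of the lowest dish in the magazine, the one that the plunger pushes out: clear petri dish with lid on, 61 mm across, 15 mm high, about 35 g, slippery, solid from above (a finger cannot enter it)
- dish_b_mid (a point): Centre of the second dish in the stack, the same kind; drops 15 mm to the magazine's floor when the plunger has sprung back, and stays in the magazine
- dish_c_mid (a point): Centre of the top dish in the stack, the same kind; stays in the magazine
- old_dish_mid (a point): Centre of the dish that already lies in the occupied side bay, the same kind, loose; leave it
- bay_label: Round paper label, 36 mm across and flat, stuck on the floor of the empty side bay at its centre: the dish belongs centred over it. Origin on the bay floor at the label's centre. Seen along +x of the dispenser it is either in the left (y = +125 mm) or the right (y = -125 mm) bay
- dropper_bottle: White dropper bottle, 26 mm across, 75 mm high, loose, standing on the worktop beside the dispenser's stem; origin under its centre; leave it
- bench_timer: White bench timer, 37 x 68 mm, 64 mm high, loose, standing on the worktop beside the dispenser's stem; origin under its centre; leave it
- dish_a: The same lowest dish as dish_a_mid; origin under its centre
Mind the look-alikes: they are no part of the job. What is shaped like the part that bears dish_c_mid but green or orange is not meant.

How it is judged (in metres and radians):
On the way, in this order (a step that is already met when the one before it is completed fails the run):
1. the plunger is pressed fully in and the lowest dish is out of the magazine (value of joint plunger above 0.0745 m and x of dish_a_mid in the frame of dispenser above 0.064 m), for 0.05 s.
2. the plunger has sprung back and the second dish has dropped to the magazine's floor (value of joint plunger below 0.005 m and height (world z) of dish_b_mid below 0.016 m), for 0.1 s.
3. the dish is in the empty bay, over the label (horizontal distance between dish_a_mid and bay_label below 0.016 m and height (world z) of dish_a_mid below 0.016 m and angle between dish_a_mid's own z axis and vertical below 0.1 rad), for 0.2 s.
At the end, for the whole second after the job is handed in: the dish pressed out lies flat on the floor of the bay that was empty, at rest, its centre within 16 mm of the label's centre; the plunger is out again (within 5 mm); the other two dishes are in the magazine, the lower one on its floor; the dish in the other bay has moved less than 12 mm (all of step 2 and all of step 3 and x of each of dish_b_mid, dish_c_mid in the frame of dispenser below 0.012 m and height (world z) of dish_c_mid below 0.031 m and linear speed of dish_a below 0.01 m/s and distance of old_dish_mid from where it was at the start of the episode below 0.012 m); the robot touches nothing.
It fails at once if a second dish is pushed or taken out of the magazine (x of any of dish_b_mid, dish_c_mid in the frame of dispenser above 0.02 m).
It fails at once if a dish is lifted, carried or tipped (height (world z) of any of dish_a_mid, old_dish_mid above 0.026 m or height (world z) of dish_b_mid above 0.042 m or height (world z) of dish_c_mid above 0.057 m or angle between dish_a_mid's own z axis and vertical above 0.4 rad).
It fails at once if the dish in the occupied bay is shifted (distance of old_dish_mid from where it was at the start of the episode above 0.012 m).
It fails at once if the dropper bottle or the timer is moved or knocked over (distance of any of dropper_bottle, bench_timer from where it was at the start of the episode above 0.02 m or angle between any of dropper_bottle, bench_timer's own z axis and vertical above 0.4 rad).
It also fails if it takes over 45 s, if anything falls off the work surface, if the arm or the gripper's body presses on something with over 40 N, if the wrist force passes 120 N, or if a joint passes its speed limit or range.

## Working session

There is one attempt and no reset: what is moved stays moved. The work goes in short steps, each a Python script; the robot and the scene stay as the last script left them, time stands still between calls to the robot, and variables do not carry over. Pictures are saved under pics/ and viewed, about 8 in all and at most 12, crops included, and the job is handed in when it is done.

```bash
mkdir -p pics; ls; cat > h.py <<'E'
import numpy as np, cv2
from cell import robot, grip, kin, viewer
def w(cam,at,info=None):
    i=info or viewer.camera_info(cam); R=np.array(i["R"]);t=np.array(i["t"])
    return R.T@(np.array(at)-t)
def save(n,im): cv2.imwrite("pics/"+n+".png",im[...,::-1])
E
python3 - <<'E'
from h import *
o=robot.observe(); print(o["t"],o["tcp_pos"],o["tcp_rot"])
ims=[]
for c in("top","side"):
    im=viewer.read_camera(c); ims.append(im); save(c+"0",im)
    for n in("dispenser","outlet","press_plate","dish_a_mid","dish_b_mid","dish_c_mid","old_dish_mid","bay_label","dropper_bottle","bench_timer"):
        for d in viewer.pinpoint(n,c)[:3]: print(c,n,round(d["confidence"],2),w(c,d["at"]).round(1))
E
```

```text
pics
0.0 [ 282.9135929  -584.55738999  213.64277734] [ 1.9714041   0.45384932 -1.97244958]
top dispenser 0.94 [ 597.2 -116.5    1.5]
top outlet 0.83 [ 666.4 -131.1    2.7]
top press_plate 0.88 [448.9 -95.2  31.4]
top dish_a_mid 0.61 [ 591.9 -118.9   12.5]
top dish_b_mid 0.49 [ 595.7 -119.7   48.7]
top dish_b_mid 0.42 [ 593.2 -113.1   25.1]
top dish_c_mid 0.84 [ 593.3 -119.    46.7]
top dish_c_mid 0.73 [482.7  14.8   5.8]
top dish_c_mid 0.71 [ 436.1 -220.4    4.7]
top old_dish_mid 0.79 [685.3  -7.6  11.5]
top old_dish_mid 0.69 [ 593.5 -118.7   46.7]
top bay_label 0.78 [ 643.  -252.4    2.4]
top bay_label 0.37 [ 590.9 -117.8   12.4]
top bay_label 0.22 [ 592.9 -120.3   48. ]
top dropper_bottle 0.59 [ 592.6 -118.7   45.2]
top dropper_bottle 0.46 [568.5  17.8  -0.8]
top bench_timer 0.55 [ 5.260e+02 -2.307e+02 -2.000e-01]
top bench_timer 0.21 [ 593.2 -115.3   26.6]
side dispenser 0.68 [ 590.9 -122.6    1.9]
side outlet 0.94 [ 666.1 -132.5    6.3]
side press_plate 0.66 [449.6 -88.5  32. ]
side dish_a_mid 0.44 [ 591.  -121.4   17.3]
side dish_b_mid 0.43 [ 591.9 -123.7   25.7]
side dish_c_mid 0.95 [ 433.4 -214.3    5.2]
side dish_c_mid 0.67 [ 565.1 -351.8   10.1]
side dish_c_mid 0.58 [ 590.  -120.6   41.4]
side bay_label 0.46 [ 643.7 -251.4    4.7]
side dropper_bottle 0.77 [563.5  20.    1.3]
side dropper_bottle 0.43 [ 591.8 -118.7    3.6]
side bench_timer 0.79 [ 529.5 -229.1    0.6]
```

```bash
python3 - <<'E'
import cv2
for c in("top","side"): cv2.imwrite(f"pics/{c}0b.png",cv2.resize(cv2.imread(f"pics/{c}0.png"),(784,588),interpolation=cv2.INTER_CUBIC))
E
```

```text
(no output)
```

View pics/top0b.png

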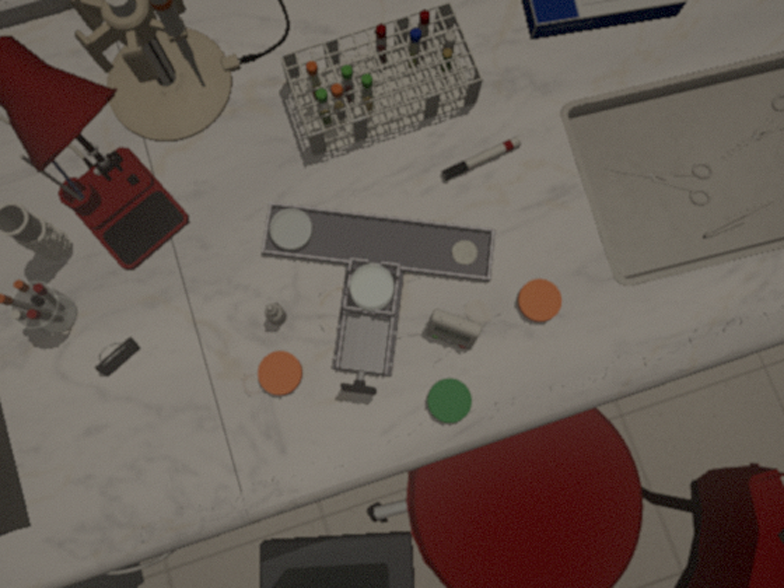

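View pics/side0b.png

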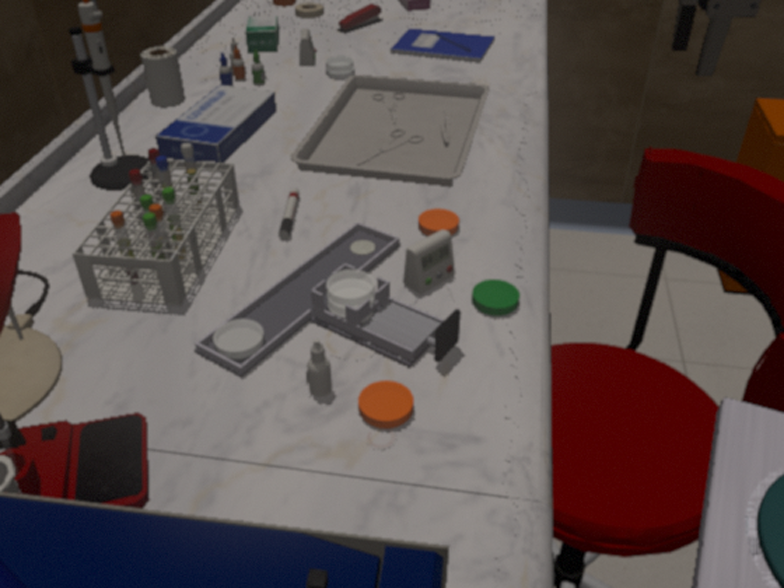

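The top view (784 px scale) shows the dispenser with its plate at (358,388) and magazine at (372,288). The old dish is in the left bay at (291,229) and the label in the right bay at (464,252). The stack's top dish is the clear one at (372,288). The orange discs at (279,372) and (539,300) and the green disc at (449,400) are look-alikes, so I'll leave them. The bottle is at (275,313) and the timer at (453,328). The side view agrees: label at (362,247), plate at (447,335). Next I'll fit the dispenser pose and check reach.

```bash
cat > fit.py <<'E'
from h import *
from scipy.optimize import least_squares
from scipy.spatial.transform import Rotation as Ro
P=[((597.2,-116.5),(0,0)),((590.9,-122.6),(0,0)),((666.4,-131.1),(74,0)),((666.1,-132.5),(74,0)),((448.9,-95.2),(-144.5,0)),((449.6,-88.5),(-144.5,0)),
((593.3,-119),(0,0)),((590,-120.6),(0,0)),((592,-119),(0,0)),((685.3,-7.6),(74,125)),((643,-252.4),(74,-125)),((643.7,-251.4),(74,-125))]
def rot(a): return np.array([[np.cos(a),-np.sin(a)],[np.sin(a),np.cos(a)]])
res=lambda p: np.ravel([p[:2]+rot(p[2])@np.array(l)-g for g,l in P])
s=least_squares(res,[594,-119,-.17],loss="soft_l1",f_scale=3)
X0,Y0,A=s.x
def D(x,y,z): return list(np.r_[np.array([X0,Y0])+rot(A)@np.array([x,y]),z])
def toD(p): return rot(A).T@(np.array(p[:2])-[X0,Y0])
def ori(yaw): # tool x down, tool y at yaw
    y=np.array([np.cos(yaw),np.sin(yaw),0]);x=np.array([0,0,-1.]);return Ro.from_matrix(np.c_[x,y,np.cross(x,y)]).as_rotvec()
E
python3 - <<'E'
from fit import *
print(s.x,np.degrees(A)); print(s.fun.reshape(-1,2).round(1).tolist())
print("tool y now",Ro.from_rotvec(robot.observe()["tcp_rot"]).as_matrix().round(2).tolist(), robot.observe()["contact_force"])
for k in(1,-1):
  for n,p in(("pre",D(-178,0,150)),("start",D(-178,0,26)),("end",D(-72,0,26)),("n0",D(74,62,10)),("n1",D(74,-77,10))):
    q=kin.ik(p,ori(A+k*np.pi/2)); print(k,n,np.round(p,0),None if q is None else np.round(q,2))
E
```

```text
[ 5.92154216e+02 -1.18402971e+02 -1.71620747e-01] -9.833144498700905
[[-5.0, -1.9], [1.3, 4.2], [-1.3, 0.1], [-1.0, 1.5], [0.9, 1.5], [0.2, -5.2], [-1.1, 0.6], [2.2, 2.2], [0.2, 0.6], [1.1, -0.3], [0.7, -1.8], [0.0, -2.8]]
tool y now [[-0.0, 0.44, -0.9], [-0.0, -0.9, -0.44], [-1.0, 0.0, 0.0]] [-0.16327116 -0.69373546 -0.32623679]
1 pre [417. -88. 150.] [ 0.78  0.27 -0.73  2.15  0.25  0.81  1.3 ]
1 start [417. -88.  26.] [ 0.59  0.5  -0.53  2.23  0.5   0.53  1.07]
1 end [ 521. -106.   26.] [ 0.58  0.63 -0.56  1.98  0.52  0.67  1.09]
1 n0 [676. -70.  10.] [ 0.47  0.87 -0.63  1.61  0.62  0.88  1.  ]
1 n1 [ 652. -207.   10.] [ 0.63  0.85 -0.56  1.6   0.55  0.86  1.26]
-1 pre [417. -88. 150.] [ 0.36  0.2  -0.25  2.17  0.07  0.78 -1.68]
-1 start [417. -88.  26.] [ 0.24  0.43 -0.12  2.25  0.11  0.46 -1.72]
-1 end [ 521. -106.   26.] [ 0.2   0.55 -0.08  2.01  0.07  0.59 -1.67]
-1 n0 [676. -70.  10.] [ 0.09  0.76 -0.05  1.64  0.05  0.75 -1.72]
-1 n1 [ 652. -207.   10.] [ 0.27  0.76 -0.02  1.62  0.02  0.76 -1.5 ]
```

```bash
python3 - <<'E'
from fit import *
def F(): return np.array(robot.observe()["contact_force"])
grip(0.0)
o=ori(A-np.pi/2)
robot.movep(D(-180,0,170),o)
robot.servo_line(D(-180,0,27),feed=150)
F0=F(); ob=robot.observe(); print("t",ob["t"],toD(ob["tcp_pos"]),ob["tcp_pos"],ob["grip_width"],F0)
ax=rot(A)@[1,0]
def f(): return -float((F()-F0)[:2]@ax)
x=-162; robot.servo_line(D(x,0,27),feed=60); print("f",f())
xc=None
while x<-146:
    x+=2; robot.servo_line(D(x,0,27),feed=40); v=f(); print(x,round(v,2))
    if v>1.5: xc=x; break
print("contact",xc,robot.observe()["t"])
E
```

```text
t 5.425 [-1.79434914e+02 -3.44245454e-02] [415.34945237 -87.79308305  27.52163014] 0.0013071608232875513 [ 0.24697688  0.29745218 -0.19073649]
f -0.013454721292991243
-160 -0.08
-158 -0.33
-156 0.3
-154 0.43
-152 1.59
contact -152 7.125
```

```bash
python3 - <<'E'
from fit import *
def F(): return np.array(robot.observe()["contact_force"])
F0=np.array([0.247,0.297,-0.19]); ax=rot(A)@[1,0]
def f(): return -float((F()-F0)[:2]@ax)
x=-80; robot.servo_line(D(x,0,27),feed=70); print(x,f())
while x<-66:
    x+=1.5; robot.servo_line(D(x,0,27),feed=30); v=f(); print(x,round(v,2),toD(robot.observe()["tcp_pos"])[0].round(2))
    if v>14: break
robot.hold(0.15)
save("press",viewer.read_camera("top")); save("press_s",viewer.read_camera("side"))
for n in("dish_a_mid","press_plate"):
  for d in viewer.pinpoint(n,"side")[:4]: q=w("side",d["at"]); print(n,d["confidence"],q.round(1),toD(q).round(1))
print(f(),robot.observe()["t"])
E
```

```text
-80 5.557557988412678
-78.5 4.7 -78.98
-77.0 4.88 -77.58
-75.5 4.82 -76.15
-74.0 5.88 -74.68
-72.5 6.36 -73.52
-71.0 9.18 -73.51
-69.5 12.47 -73.51
-68.0 15.36 -73.5
dish_a_mid 0.6 [ 666.3 -133.1   14.4] [75.6 -1.9]
press_plate 0.66 [ 529.9 -103.4   32.2] [-63.9   4.2]
15.031773390131654 10.65
```

The plunger hit its stop: TCP stalled at −73.5 mm as the force rose. The dish is at the outlet. Next I'll release the plunger and look.

```bash
python3 - <<'E'
from fit import *
robot.servo_line(D(-178,0,27),feed=110)
robot.servo_line(D(-178,0,130),feed=200)
a=viewer.read_camera("top"); pts={}
for c in("side","top"):
  if c=="side": b=viewer.read_camera("side")
  for n in("dish_a_mid","press_plate","old_dish_mid","dish_b_mid","bay_label"):
    for d in viewer.pinpoint(n,c)[:4]: q=w(c,d["at"]); print(c,n,round(d["confidence"],2),q.round(1),toD(q).round(1))
s_=lambda i:cv2.resize(i,(400,300),interpolation=cv2.INTER_AREA)
save("ret",np.vstack([np.hstack([cv2.resize(a[120:300,160:400],(400,300)),cv2.resize(b[140:290,130:350],(400,300))])]))
print(robot.observe()["t"])
E
```

```text
side dish_a_mid 0.89 [ 667.4 -132.2   14.1] [76.5 -0.7]
side press_plate 0.93 [447.9 -90.3  32.2] [-146.9    3. ]
side old_dish_mid 0.87 [691.5  -6.7  12. ] [ 78.8 127. ]
side old_dish_mid 0.15 [ 593.1 -120.     1.4] [ 1.2 -1.4]
side dish_b_mid 0.62 [ 589.2 -118.6   12.3] [-2.9 -0.7]
side bay_label 0.69 [561.8  19.    2.2] [-53.4 130.2]
side bay_label 0.57 [ 642.4 -253.8    5.2] [  72.6 -124.8]
top dish_a_mid 0.96 [ 663.  -131.8   10.2] [72.1 -1.1]
top old_dish_mid 0.96 [685.6  -4.6  10. ] [ 72.6 128.1]
top dish_b_mid 0.63 [ 589.1 -112.3   11.4] [-4.1  5.5]
top bay_label 0.64 [ 644.6 -253.4    6. ] [  74.7 -124.1]
13.0667
```

View pics/ret.png

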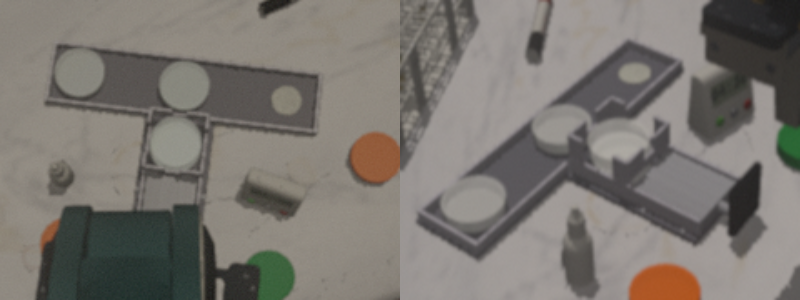

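The left crop (top camera) shows the dish in the channel at (184,85), the label uncovered at (286,100), the old dish at (79,72) and the second dish in the magazine at (175,142). The right crop (side camera) shows the plate sprung back at (745,195), with bottle and timer standing. Next I'll nudge the dish, stopping short to measure.

```bash
python3 - <<'E'
from fit import *
o=ori(A-np.pi/2)
robot.servo_line(D(74,63,130),feed=250)
robot.servo_line(D(74,63,11.5),feed=120)
print(robot.observe()["t"],robot.observe()["contact_force"])
robot.servo_line(D(74,-66,11.5),feed=55)
robot.hold(0.2); ob=robot.observe(); print(ob["t"],toD(ob["tcp_pos"]),ob["tcp_pos"][2],ob["contact_force"])
a=viewer.read_camera("top"); b=viewer.read_camera("side")
for c in("side","top"):
  for n in("dish_a_mid","old_dish_mid"):
    for d in viewer.pinpoint(n,c)[:4]: q=w(c,d["at"]); print(c,n,round(d["confidence"],2),q.round(1),toD(q).round(1))
save("nudge",np.hstack([cv2.resize(a[120:300,160:400],(400,300)),cv2.resize(b[140:290,130:350],(400,300))]))
E
```

```text
15.4 [0.46594308 0.20087518 0.87727668]
18.0917 [ 73.99142955 -65.87993659] 11.499934869225788 [ 0.40324886  0.60237256 -0.17999479]
side dish_a_mid 0.65 [ 649.  -238.2   14.5] [  76.5 -108.3]
side old_dish_mid 0.9 [692.9  -5.2  12.8] [ 79.9 128.8]
side old_dish_mid 0.31 [ 589.  -116.5   12.3] [-3.4  1.3]
top old_dish_mid 0.94 [686.5  -6.7  11.6] [ 73.9 126.2]
top old_dish_mid 0.15 [ 664.9 -133.6    3.8] [74.3 -2.5]
```

View pics/nudge.png

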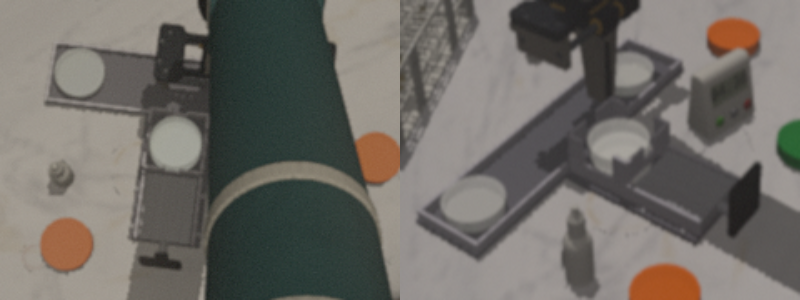

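The side crop shows the dish against the finger at about (635,72), just short of the bay centre. Everything else is in place. I'll push a bit further, back off, and measure with an unobstructed view.

```bash
python3 - <<'E'
from fit import *
robot.servo_line(D(74,-75,11.5),feed=30)
robot.hold(0.2)
robot.servo_line(D(74,-62,11.5),feed=60)
robot.servo_line(D(74,-62,120),feed=200)
robot.servo_line(D(-100,80,180),feed=300)
a=viewer.read_camera("top"); b=viewer.read_camera("side")
for c in("side","top"):
  for n in("dish_a_mid","bay_label","old_dish_mid","press_plate","dish_b_mid"):
    for d in viewer.pinpoint(n,c)[:3]: q=w(c,d["at"]); print(c,n,round(d["confidence"],2),q.round(1),toD(q).round(1))
save("end",np.hstack([cv2.resize(a[120:300,160:400],(400,300)),cv2.resize(b[140:290,130:350],(400,300))]))
print(robot.observe()["t"])
E
```

```text
side dish_a_mid 0.76 [ 644.6 -253.    15.1] [  74.7 -123.7]
side dish_a_mid 0.39 [450.1 -90.3  34.1] [-144.8    3.4]
side old_dish_mid 0.77 [690.7  -3.8   9.9] [ 77.5 129.8]
side dish_b_mid 0.56 [ 591.5 -121.3   12.7] [-0.1 -2.9]
side dish_b_mid 0.18 [ 591.7 -121.4    0.8] [ 0.  -3.1]
top dish_a_mid 0.61 [ 642.4 -248.9   13.7] [  71.8 -120. ]
top bay_label 0.62 [ 5.945e+02 -1.153e+02  2.000e-01] [1.7 3.4]
top old_dish_mid 0.54 [685.   -8.4  12.4] [ 72.7 124.2]
top press_plate 0.93 [449.9 -91.4  30.6] [-144.8    2.4]
top dish_b_mid 0.41 [ 590.2 -112.4   10.1] [-3.   5.5]
21.625
```

View pics/end.png

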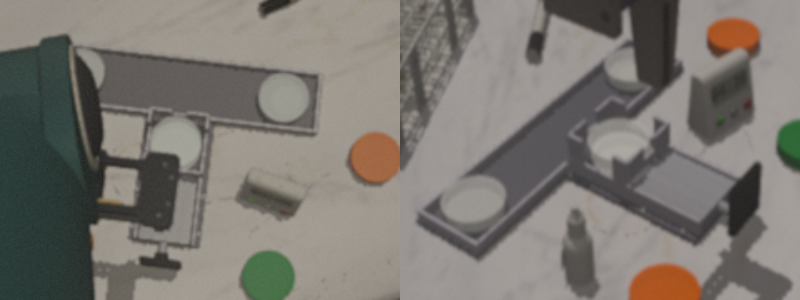

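The dish centre is at (284,97) in the top crop. The label was at (286,100) before, so they are about 3–4 mm apart. The plunger is out at (160,262), the stack is in place, and the arm is clear at z = 180 mm.

```bash
python3 -c "
from h import *
print(robot.observe()['contact_force']); robot.job_done()"
```

```text
[-0.04474931  0.53415263  0.00959607]
the job is handed in; nothing more can be done
```

I pressed the plunger to its stop once and let it spring back. I then nudged the dish along the channel into the empty right bay and handed the job in at about 22 s. No verdict is reported, so this rests on my own checks.

- **Plunger:** the finger stalled about 80 mm after first contact while the force rose to 15 N, so it reached its stop. Afterwards the plate measured −144.8 mm, against −144.5 mm at rest.
- **Dish over the label:** the two cameras put the dish centre at y ≈ −120 and −124 mm, against −125 mm for the label. That is about 2–6 mm off, within the 16 mm allowed. The networks' height readings of 10–15 mm agree with it lying flat.
- **Other dishes:** the second dish is on the magazine floor, at about 10–13 mm. The old dish showed no movement beyond measurement noise.
- **Bottle and timer:** both looked upright and in place in the side picture.
- **Arm:** it finished clear at z = 180 mm with about 0.5 N of contact force.

Two readings disagreed. One "bay_label" reading at the end landed on the magazine, because the label was by then covered, and I ignored it. The side camera puts the old dish about 5 mm further out in x than the top camera does; its readings stayed steady over time.

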